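Find the heavy side of a fan rotor by feel and hold it down

ROBOT

A 6-joint arm with a two-finger parallel gripper is mounted at the origin on the work surface. World frame = base frame: x ahead of the robot, y to its left, z up, the work surface at z = 0. Lengths are in mm, angles in rad, forces in N, time in s.
With the tool pointing down it reaches from about 275 to 750 mm from the base axis. Payload 10.2 kg.
Tool frame: the origin (TCP) lies at the very end of the fingers, on their centre line; the grasp point (between the pads) lies 19 mm behind it; z points along the fingers, x is the direction in which the jaws open and shut, and the axes are right-handed (so a half turn about z gives the same grasp; the last joint's range is limited). The gripper opens to 85 mm and grips with 20 to 120 N. Pads are 22 mm wide; open, the fingers measure 114 mm over their backs; the gripper's body (76 mm by 85 mm) begins 54 mm behind the grasp point. The pads swing forward as they close: fully open they stand 13 mm farther back than shut.
Start: joints at [0.921, 0.313, 1.498, -0, 1.331, -0.223], TCP at [217.342, 477.905, 231.294] pointing down, gripper open.
Joint ranges: [-2.94, 2.94], [-0.97, 2.17], [0.19, 2.56], [-1.23, 4.37], [0.02, 3.11], [-2.88, 2.88]. Speed limits (rad/s): [2.39, 2.39, 3.01, 3.14, 3.14, 3.14].

INTERFACE

Orientations are given as a unit quaternion [w, x, y, z].
In Python, from rig import telemetry, capture, camera_model, finish_job gives the robot as it stands.
- The arm moves only by the shell command python3 -m inch 'ROWS' [FORCE]. ROWS is JSON, a list of rows, each a list of 5 numbers: the shift along the tool's x, y, z in m, then the turn about the tool's z in rad, then the finger opening in m, from 0 to 0.0854. A call has exactly 5 rows; each row shifts and turns the pose as measured when the row begins, along the tool's axes as they then stand; what a row does not reach is not made up. A row lasts 1/12 s, in which the tool goes at most 41.7 mm and 7.16 degrees, less where a joint would pass 70% of its speed; a pose out of reach is approached as far as the arm can. A call with a gripper value outside its range is refused whole. The fingers move at their own pace and stop on an object; FORCE is the grip in N (left out, the last holds). Time passes only in rows, so rows that do not move let the fingers close, or fill a call up. It gives the time, the measured TCP pose, the force and the opening at its end, in the units of the state.
- telemetry.sense(): the state, without advancing time (a new reading comes with each control period).
- capture(name): name is "scene" or "side" or "wrist"; returns the picture (480x640x3 uint8, blue, green, red); there is no depth.
- camera_model(name): a dict with "mtx" (3x3 intrinsics, pixels), "camera_from_world" (4x4, takes a point from world to camera coordinates). Camera axes: x right, y down, z forward; pixel columns grow to the right and rows downward; lengths in mm; the calibration is good to about 2 mm. The wrist camera is an equidistant fisheye: a pixel r from the principal point sees the ray r / f radians off the axis. A picture is of the moment at which its call begins: read the wrist's pose just before it. camera_model takes no time and is no camera call; for the wrist camera it gives the pose at the moment of the call.
- finish_job(): hands the job in, once; it reports no verdict.
The state is a dict: "time_s": time; "joints": joint angles; "dq": joint speeds; "tau": joint torques, N m; "eef_pos": TCP position; "ee_rot": TCP orientation; "force": force on the tool from outside, world axes, zero at the start; "wrist_torque": the same for the moment, N m; "grip_width": opening from 0.0 (shut) to 1.0 (fully open).
Only numpy, scipy, OpenCV 4.12 (cv2) and the standard library are available. Lean on these libraries where they do the work, as an engineer would, in place of code of your own. Each camera call takes 0.05 s, during which the arm holds its last target. There are 200 camera calls.

TASK

This extractor fan's impeller is out of balance: paint has dried unseen inside it and makes one side heavy, and its sealed bearings are so stiff that it stays wherever it is left. Turn it right round by the handwheel's handle, feel which side is heavy, bring that side straight down and finish still gripping the handle, holding it firm and still so that I can mark the bottom of the impeller's rim. Leave the other things on the table where they are.

Things in the scene. Friction and masses are not known exactly. Their poses are not given: they have to be found in the camera images.
- grip (a point): Middle of the black revolving handle on the handwheel: 25 mm thick, 90 mm long, parallel to the shaft, 65 mm from the shaft's axis, on the side away from the impeller (its near end is 14 mm from the handwheel's middle plane). It circles with the wheel and spins freely on its own pin. Orientation: x axis along the handle, towards the handwheel; the rest turns with the handle's own spin.
- wheel (a point): Centre of the dark spoked handwheel (163 mm across, 17 mm thick), on the shaft's axis, 155 mm above the table. x axis: along the level shaft from handwheel to impeller; z axis: from the shaft's axis towards the handle. The handle's middle lies 59 mm from this plane against x. Handwheel, shaft and impeller turn as one, either way without stops; only the impeller has a heavy side.
- impeller (a point): Centre of the bare metal fan impeller, 200 mm across and 40 mm wide, on the same shaft, 162 mm beyond the handwheel, between the two green bearings. Axes as for the handwheel. The yellow stripe on it lies in line with the handle and is only a mark: where the heavy side lies in relation to it is not known.
- stand: Blue steel bench frame bolted to the table, 270 mm along the shaft (x) by 200 mm, origin under the middle of the impeller; bearing tops 184 mm high. Bearing drag is about 0.37 N m all round, both ways; the heavy side adds to it while it is being lifted and helps while it goes down, by up to 0.25 to 0.35 N m when it is level with the shaft and nothing when straight up or down.
- flask: Bystander: steel drinking flask, 72 mm across, 230 mm high, origin at the middle of its foot.
- spray_bottle: Bystander: clear bottle with green cap, 68 mm across, 170 mm high, origin at the middle of its foot.
- pink_tub: Bystander: white paint tub with pink lid, 101 mm across, 96 mm high, origin at the middle of its foot.
- blue_tub: Bystander: white paint tub with blue lid, 93 mm across, 80 mm high, origin at the middle of its foot.
- tape_roll: Bystander: roll of grey tape lying flat, 104 mm across, 48 mm high, origin at the middle of its underside.
- wrench: Bystander: steel wrench lying flat, its length along its x axis.
- puller: Bystander: two-armed bearing puller lying flat, about 180 x 110 mm, 16 mm high, origin at its cross-bar.

How it is judged:
By the outcome, as a careful person would: the job done as asked, in the order asked, and still so for the second after the job is handed in, while the arm keeps its last pose, push and grip.
It also fails if it takes over 51 s, if anything falls off the work surface, if the arm or the gripper's body presses on something with over 40 N, if the wrist force passes 120 N, or if a joint passes its speed limit or range.

## Working session

There is one attempt and no reset: what is moved stays moved. The work goes in short steps, Python scripts to look and compute and a shell command to move; the robot and the scene stay as the last step left them, time stands still between calls to the robot, and variables do not carry over. Pictures are saved under pics/ and viewed, about 8 in all and at most 12, crops included, and the job is handed in when it is done.

```bash
mkdir -p pics; ls; python3 - <<'E'
from rig import telemetry, capture, camera_model
import cv2,numpy as np
np.set_printoptions(suppress=True,precision=4)
for n in("scene","side"):
    cv2.imwrite(f"pics/{n}0.png",capture(n)); m=camera_model(n); print(n,m)
print(telemetry.sense())
E
```

```text
pics
scene {'mtx': array([[486.2806,   0.    , 321.5086],
       [  0.    , 486.2806, 238.5301],
       [  0.    ,   0.    ,   1.    ]]), 'camera_from_world': array([[   0.6682,    0.744 ,    0.0044, -367.6837],
       [   0.5186,   -0.4615,   -0.7198, -153.8404],
       [  -0.5335,    0.4832,   -0.6942, 1813.6323],
       [   0.    ,    0.    ,    0.    ,    1.    ]])}
side {'mtx': array([[475.8302,   0.    , 319.6989],
       [  0.    , 475.8302, 233.6645],
       [  0.    ,   0.    ,   1.    ]]), 'camera_from_world': array([[   0.7091,   -0.705 ,   -0.0116, -350.1095],
       [  -0.4538,   -0.4437,   -0.7728,  360.6589],
       [   0.5397,    0.5533,   -0.6345,  931.1371],
       [   0.    ,    0.    ,    0.    ,    1.    ]])}
{'time_s': 0.1, 'joints': array([ 0.9206,  0.3134,  1.4983,  0.    ,  1.331 , -0.2234]), 'dq': array([-0.0015, -0.0004, -0.003 , -0.001 ,  0.    ,  0.0006]), 'tau': array([  0.0013, -41.2894, -26.0144,  -0.0002,   0.003 ,   0.    ]), 'eef_pos': array([217.1902, 477.7272, 230.8202]), 'ee_rot': array([ 0.0002,  0.8408,  0.5413, -0.0005]), 'force': array([ 0.2555, -0.1112, -0.9965]), 'wrist_torque': array([-0.0025,  0.0017,  0.0086]), 'grip_width': 0.9997082561843565}
```

View pics/scene0.png

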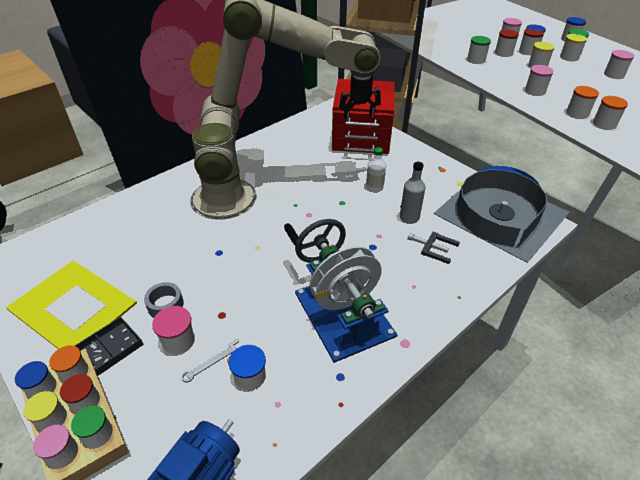

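View pics/side0.png

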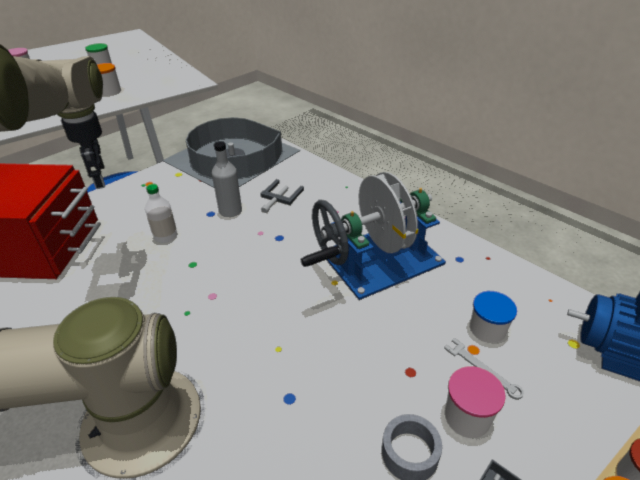

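Both views show the wheel and stand; the handle lies at about (292,236) in the scene picture and (320,257) in the side picture. I'll enlarge both.

```bash
python3 - <<'E'
import cv2,numpy as np
a=cv2.imread("pics/scene0.png")[210:310,275:375]; b=cv2.imread("pics/side0.png")[170:270,295:395]
f=lambda i:cv2.resize(i,(400,400),interpolation=cv2.INTER_CUBIC)
a,b=f(a),f(b)
c2=cv2.imread("pics/scene0.png")[290:365,290:400];d=cv2.imread("pics/side0.png")[165:240,360:460]
for im,x0,y0 in((a,275,210),(b,295,170)):
    for k in range(0,100,10):
        cv2.putText(im,str(x0+k),(4*k,8),0,.3,(0,0,255));cv2.putText(im,str(y0+k),(0,4*k+4),0,.3,(0,0,255))
        cv2.line(im,(4*k,10),(4*k,16),(0,0,255));cv2.line(im,(20,4*k),(26,4*k),(0,0,255))
cv2.imwrite("pics/crop0.png",np.hstack([a,b]))
E
```

```text
(no output)
```

View pics/crop0.png

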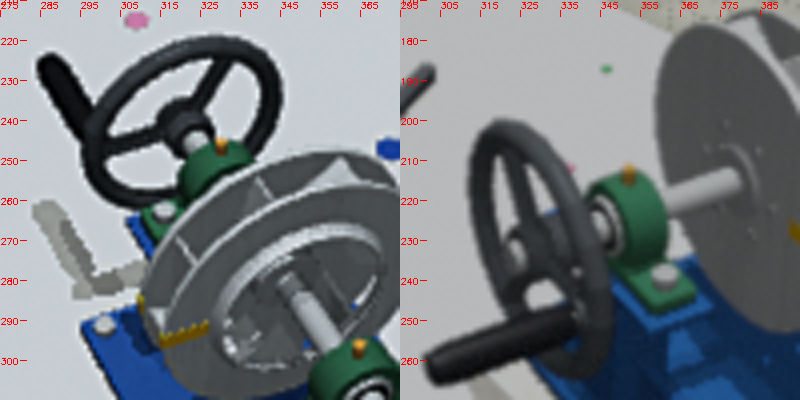

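```bash
cat > h.py <<'E'
import numpy as np
from rig import camera_model
from scipy.optimize import least_squares
def proj(n,P):
    m=camera_model(n); c=m["camera_from_world"]@np.append(P,1); u=m["mtx"]@(c[:3]/c[2]); return u[:2]
def pt(p,ax,r,a): # axial along shaft, radius, angle from up
    x,y,yaw=p[:3]; u=np.array([np.cos(yaw),np.sin(yaw),0]); v=np.array([-u[1],u[0],0])
    return np.array([x,y,155.])+ax*u+r*(np.cos(a)*np.array([0,0,1])+np.sin(a)*v)
def ell(n,p):
    q=np.array([proj(n,pt(p,0,81.5,t)) for t in np.linspace(0,2*np.pi,90)])
    return np.array([q[:,0].min(),q[:,0].max(),q[:,1].min(),q[:,1].max()])
E
python3 - <<'E'
from h import *
np.set_printoptions(suppress=True,precision=2)
def corner(p,sx,sy): return (lambda q:np.array([q[0],q[1],6]))(pt(p,162+135*sx,100*sy,np.pi/2))
def res(p):
    r=[]
    r+=[ell("scene",p)-[295.5,345.5,218.8,263]]
    r+=[ell("side",p)-[311.7,348,199.5,265.3]]
    r+=[proj("scene",pt(p,-104,65,p[3]))-[286.5,225.5],proj("side",pt(p,-104,65,p[3]))-[303,262]]
    r+=[.5*(proj("scene",corner(p,1,-1))-[336,358]),.5*(proj("scene",corner(p,1,1))-[397,346]),.5*(proj("side",corner(p,-1,-1))-[362,291]),.5*(proj("side",corner(p,1,-1))-[443,262])]
    return np.concatenate(r)
best=None
for yaw in np.arange(-3,3,.5):
  for a in np.arange(-3,3,1.):
    s=least_squares(res,[500,100,yaw,a],loss="soft_l1")
    if best is None or s.cost<best.cost: best=s
p=best.x;print(p,best.cost);print(res(p))
print("wheel",pt(p,0,0,0),"handle",pt(p,-59,65,p[3]))
E
```

```text
Traceback (most recent call last):
  File "h.py", line 10, in ell
    q=np.array([proj(n,pt(p,0,81.5,t)) for t in np.linspace(0,2*np.pi,90)])
                ~~~~^^^^^^^^^^^^^^^^^^
  File "h.py", line 5, in proj
    m=camera_model(n); c=m["camera_from_world"]@np.append(P,1); u=m["mtx"]@(c[:3]/c[2]); return u[:2]
ValueError: time passes only in moves, steps and waits
```

```bash
sed -i 's/^def proj/from functools import cache\ncm=cache(camera_model)\ndef proj/; s/m=camera_model(n);/m=cm(n);/' h.py
cat > fit.py <<'E'
from h import *
np.set_printoptions(suppress=True,precision=2)
def corner(p,sx,sy): return (lambda q:np.array([q[0],q[1],6]))(pt(p,162+135*sx,100*sy,np.pi/2))
def res(p):
    r=[]
    r+=[ell("scene",p)-[295.5,345.5,218.8,263]]
    r+=[ell("side",p)-[311.7,348,199.5,265.3]]
    r+=[proj("scene",pt(p,-104,65,p[3]))-[286.5,225.5],proj("side",pt(p,-104,65,p[3]))-[303,262]]
    r+=[.5*(proj("scene",corner(p,1,-1))-[336,358]),.5*(proj("scene",corner(p,1,1))-[397,346]),.5*(proj("side",corner(p,-1,-1))-[362,291]),.5*(proj("side",corner(p,1,-1))-[443,262])]
    return np.concatenate(r)
best=None
for yaw in (-.7,0,.7):
  for a in (-2,-1,1,2):
    s=least_squares(res,[500,100,yaw,a],loss="soft_l1",max_nfev=60)
    if best is None or s.cost<best.cost: best=s
p=best.x;print(p,best.cost);print(res(p))
print("wheel",pt(p,0,0,0),"handle",pt(p,-59,65,p[3]))
E
python3 fit.py; python3 -c "
from rig import telemetry;print(telemetry.sense()['time_s'])"
```

```text
[535.34   7.86 -63.1    4.75] 13.110290566816522
[-0.61 -0.64  0.33 -0.48  0.88 -0.75 -1.23 -1.53 -0.68  0.43 -0.15 -0.27
 -0.16  2.07  0.85 -5.68 -1.45  3.24  0.87 -0.95]
wheel [535.34   7.86 155.  ] handle [461.05 -38.85 157.25]
0.1
```

Wheel fitted: centre (535, 8, 155), shaft yaw −15.4°, handle level on the −y side (heights and sizes are consistent). Next, a check of the tall bystanders against the approach path.

```bash
python3 - <<'E'
from h import *
np.set_printoptions(suppress=True,precision=1)
def g(n,uv,z):
    m=cm(n);T=m["camera_from_world"];R,t=T[:3,:3],T[:3,3];c=-R.T@t;d=R.T@np.linalg.inv(m["mtx"])@[*uv,1];return c+d*(z-c[2])/d[2]
for k,uv,wv,z in(("flask cap",(418,166),(221,147),230),("spray cap",(378,152),(152,189),170)):print(k,g("scene",uv,z),g("side",wv,z))
E
```

```text
flask cap [542.2 424.6 230. ] [524.  407.2 230. ]
spray cap [343.4 455.3 170. ] [323.7 449.4 170. ]
```

```bash
M="[-0.0247,0.0284,0,0,0.085]"
python3 -m inch '[[-0.0247,0.0284,0,0,0.085],[-0.0247,0.0284,0,0,0.085],[-0.0247,0.0284,0,0,0.085],[-0.0247,0.0284,0,0,0.085],[-0.0247,0.0284,0,0,0.085]]' 60
python3 -m inch '[[-0.0247,0.0284,0,0,0.085],[-0.0247,0.0284,0,0,0.085],[-0.0247,0.0284,0,0,0.085],[-0.0247,0.0284,0,0,0.085],[-0.0247,0.0284,0,0,0.085]]'
python3 -m inch '[[-0.0247,0.0284,0,0,0.085],[-0.0247,0.0284,0,0,0.085],[-0.0247,0.0284,0,-0.05,0.085],[0,0,0,-0.06,0.085],[0,0,0,-0.05,0.085]]'
```

```text
time_s: 0.52
eef_pos: [294.4, 304.4, 228.3]
ee_rot: [-0.0, 0.838, 0.546, -0.002]
force: [-0.3, 0.3, -0.5]
grip_width: 0.995
time_s: 0.93
eef_pos: [375.1, 125.2, 227.8]
ee_rot: [-0.0, 0.837, 0.547, -0.003]
force: [1.1, 0.4, 0.3]
grip_width: 0.995
time_s: 1.35
eef_pos: [425.8, 10.8, 226.9]
ee_rot: [-0.001, 0.792, 0.61, -0.003]
force: [-0.1, 0.2, -0.7]
grip_width: 0.995
```

```bash
cat >> h.py <<'E'
from scipy.spatial.transform import Rotation as Ro
from rig import telemetry
def to(P,yaw=74.6):
    s=telemetry.sense(); q=s["ee_rot"]; R=Ro.from_quat([q[1],q[2],q[3],q[0]])
    M=R.as_matrix(); y=np.degrees(np.arctan2(M[1,0],M[0,0]))
    print("shift tool mm",np.round(M.T@(np.array(P)-s["eef_pos"]),1),"turn",round(float(-np.radians(yaw-y)),3),"F",np.round(s["force"],2))
E
python3 -c "
from h import *
to([451,-36,195])"
```

```text
shift tool mm [-38.6  36.4  31.9] turn 0.01 F [-0.14  0.25 -0.66]
```

```bash
python3 -m inch '[[-0.016,0.015,0.014,0.01,0.085],[-0.016,0.015,0.014,0,0.085],[-0.010,0.009,0.007,0,0.085],[0,0,0,0,0.085],[0,0,0,0,0.085]]'
python3 -c "
from h import *
import cv2
to([451,-36,195]); m=camera_model('wrist'); im=capture('wrist'); cv2.imwrite('pics/w1.png',im)
c=np.array(m['camera_from_world']);print(m['mtx'],c)
p=[535.34,7.86,-.268,-1.533]
def fe(P):
    v=c@np.append(P,1);th=np.arctan2(np.hypot(v[0],v[1]),v[2]);ph=np.arctan2(v[1],v[0]);return np.round([m['mtx'][0][2]+m['mtx'][0][0]*th*np.cos(ph),m['mtx'][1][2]+m['mtx'][0][0]*th*np.sin(ph)],1)
for n,a in(('outer',-104),('mid',-59),('near',-14)):print(n,fe(pt(p,a,65,p[3])))
print('wheel',fe(pt(p,0,0,0)),'rimtop',fe(pt(p,0,73,0)))
"
```

```text
time_s: 1.77
eef_pos: [453.1, -43.2, 190.2]
ee_rot: [-0.001, 0.795, 0.606, -0.003]
force: [0.2, 0.5, 0.6]
grip_width: 0.993
shift tool mm [ 6.3 -4.  -4.8] turn 0.0 F [0.25 0.46 0.62]Traceback (most recent call last):
  File "<string>", line 4, in <module>
    to([451,-36,195]); m=camera_model('wrist'); im=capture('wrist'); cv2.imwrite('pics/w1.png',im)
                                                   ^^^^^^^
NameError: name 'capture' is not defined
```

```bash
cat >w.py <<'E'
from h import *
from rig import capture
import cv2,sys
m=camera_model('wrist'); im=capture('wrist'); cv2.imwrite(sys.argv[1],im)
c=np.array(m['camera_from_world'])
p=[535.34,7.86,-.268,-1.533]
def fe(P):
    v=c@np.append(P,1);th=np.arctan2(np.hypot(v[0],v[1]),v[2]);ph=np.arctan2(v[1],v[0]);return np.round([m['mtx'][0][2]+m['mtx'][0][0]*th*np.cos(ph),m['mtx'][1][2]+m['mtx'][0][0]*th*np.sin(ph)],1)
for n,a in(('outer',-104),('mid',-59),('near',-14)):print(n,fe(pt(p,a,65,p[3])))
print('wheel',fe(pt(p,0,0,0)),'rimtop',fe(pt(p,0,73,0)))
E
python3 w.py pics/w1.png
```

```text
outer [330.5 203. ]
mid [329.9 289.5]
near [329.1 361.5]
wheel [435.4 374. ] rimtop [473.  463.2]
```

View pics/w1.png

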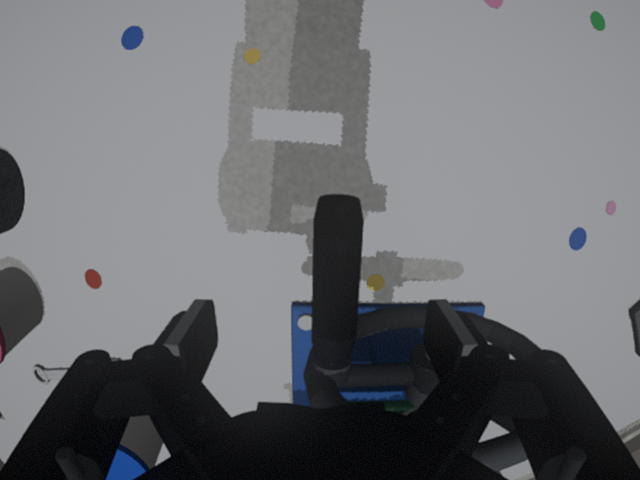

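Wrist view: the handle runs from (338,200) to (333,365) between the open pads (215…430). That's about 3 mm to the tool's +x of my prediction, so the fit is good. I descend and grip.

```bash
python3 -m inch '[[0.008,-0.004,0.010,0,0.085],[0,0,0.015,0,0.085],[0,0,0.015,0,0.085],[0,0,0.010,0,0.085],[0,0,0,0,0.085]]'
python3 -c "
from h import *
to([452,-33,136])"
```

```text
time_s: 2.23
eef_pos: [450.9, -30.2, 142.3]
ee_rot: [0.001, 0.794, 0.608, -0.001]
force: [-1.3, 1.2, -0.4]
grip_width: 0.994
shift tool mm [-2.4  1.8  6.3] turn 0.005 F [-1.27  1.2  -0.37]
```

```bash
python3 -m inch '[[-0.002,0,0.005,0,0.085],[0,0,0,0,0.02],[0,0,0,0,0.02],[0,0,0,0,0.02],[0,0,0,0,0.02]]' 70
python3 -m inch '[[0,0,0,0,0.02],[0,0,0,0,0.02],[0,0,0,0,0.02],[0,0,0,0,0.02],[0,0,0,0,0.02]]' 70
python3 -c "
from h import *
to([452,-33,136])"; python3 w.py pics/w2.png
```

```text
time_s: 2.65
eef_pos: [451.1, -31.0, 140.1]
ee_rot: [0.003, 0.793, 0.609, -0.0]
force: [-0.6, -0.5, 0.2]
grip_width: 0.443
time_s: 3.07
eef_pos: [450.3, -34.4, 140.8]
ee_rot: [0.005, 0.794, 0.607, -0.003]
force: [0.6, -0.1, -2.1]
grip_width: 0.268
shift tool mm [1.9 1.3 4.7] turn 0.004 F [ 0.65 -0.09 -2.06]
outer [311.9 243.3]
mid [312.6 350.6]
near [313.4 428.3]
wheel [442.2 438.1] rimtop [482.1 562.1]
```

View pics/w2.png

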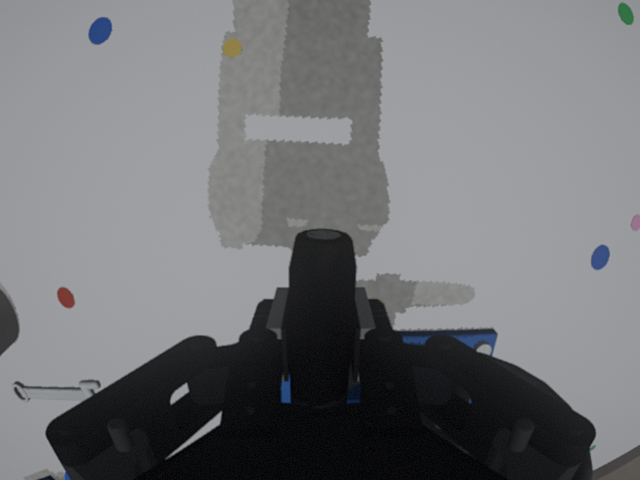

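The handle is gripped, with its black end showing at (323,235) between the pads. I start the turn over the top, in steps of about 7°.

```bash
cat > log.py <<'E'
from h import *
import json,sys
s=telemetry.sense(); u=np.array([np.cos(-.268),np.sin(-.268)]); v=np.array([-u[1],u[0]])
C=np.array([467.8,26.3]); d=s["eef_pos"][:2]-C; X=d@v; Z=s["eef_pos"][2]+16-155
a=np.arctan2(X,Z); t=np.array([np.cos(a)*v[0],np.cos(a)*v[1],-np.sin(a)]);r=np.array([np.sin(a)*v[0],np.sin(a)*v[1],np.cos(a)])
f=s["force"]; q=s["ee_rot"]; M=Ro.from_quat([q[1],q[2],q[3],q[0]]).as_matrix()
rec=dict(t=s["time_s"],X=X,Z=Z,ax=d@u,a=np.degrees(a),R=np.hypot(X,Z),Ft=f@t,Fr=f@r,Fu=f[:2]@u,vt=0,
  ang=np.degrees(np.arctan2(M[1,0],M[0,0])),tau=list(s["tau"]),dq=list(s["dq"]),q=list(s["joints"]),w=list(s["wrist_torque"]),F=list(f),P=list(s["eef_pos"]),g=s["grip_width"],dir=sys.argv[1] if len(sys.argv)>1 else "+")
open("log.jsonl","a").write(json.dumps(rec)+"\n")
print(*[f"{k}={rec[k]:.2f}" for k in("t","X","Z","ax","a","R","Ft","Fr","Fu","ang","g")])
E
python3 log.py 0
python3 -m inch '[[0.0009,0,-0.0082,0,0.02],[0.0018,0,-0.008,0,0.02],[0.0028,0,-0.0077,0,0.02],[0.0038,0,-0.0072,0,0.02],[0.0047,0,-0.0067,0,0.02]]' >/dev/null; python3 log.py
```

```text
t=3.12 X=-63.23 Z=1.77 ax=-0.79 a=-88.40 R=63.25 Ft=-1.42 Fr=-0.76 Fu=0.18 ang=74.83 g=0.27
t=3.53 X=-49.81 Z=39.44 ax=-0.57 a=-51.63 R=63.53 Ft=-7.49 Fr=-3.07 Fu=4.45 ang=74.76 g=0.27
```

```bash
python3 -m inch '[[0.0055,0,-0.0061,0,0.02],[0.0062,0,-0.0054,0,0.02],[0.0068,0,-0.0046,0,0.02],[0.0074,0,-0.0036,0,0.02],[0.0078,0,-0.0027,0,0.02]]' >/dev/null; python3 log.py
python3 -m inch '[[0.008,0,-0.0017,0,0.02],[0.0082,0,-0.0007,0,0.02],[0.0082,0,0.0003,0,0.02],[0.0081,0,0.0014,0,0.02],[0.0078,0,0.0024,0,0.02]]' >/dev/null; python3 log.py
```

```text
t=3.95 X=-12.04 Z=63.89 ax=0.40 a=-10.67 R=65.01 Ft=-4.37 Fr=-17.10 Fu=9.90 ang=74.75 g=0.27
t=4.37 X=29.98 Z=58.92 ax=1.43 a=26.97 R=66.11 Ft=-1.49 Fr=-17.22 Fu=9.34 ang=74.81 g=0.27
```

```bash
sed -i 's/X=d@v;/X=d@v-1.8;/' log.py
python3 -m inch '[[0.0067,0.0005,0.0049,0.01,0.02],[0.0066,0.0003,0.0048,0.01,0.02],[0.0059,0.0003,0.0057,0,0.02],[0.0052,0.0002,0.0064,0,0.02],[0.0043,0.0002,0.007,0,0.02]]' >/dev/null; python3 log.py
python3 -m inch '[[0.0035,0.0001,0.0074,0,0.02],[0.0025,0,0.0078,0,0.02],[0.0014,0,0.0081,0,0.02],[0.0004,0,0.0082,0,0.02],[-0.0006,0,0.0082,0,0.02]]' >/dev/null; python3 log.py
```

```text
t=4.78 X=57.30 Z=30.48 ax=2.22 a=61.99 R=64.90 Ft=-0.91 Fr=-8.23 Fu=2.90 ang=74.05 g=0.27
t=5.20 X=64.36 Z=-6.88 ax=2.46 a=96.10 R=64.73 Ft=-1.42 Fr=-3.88 Fu=-0.48 ang=74.43 g=0.27
```

```bash

python3 -m inch '[[-0.0014,0,0.0081,0,0.02],[-0.0024,0,0.0078,0,0.02],[-0.0033,-0.0001,0.0075,0,0.02],[-0.0042,-0.0001,0.007,0,0.02],[-0.005,-0.0001,0.0065,0,0.02]]' >/dev/null; python3 log.py
python3 -m inch '[[-0.0059,-0.0001,0.0057,0,0.02],[-0.0065,-0.0001,0.0049,0,0.02],[-0.0071,-0.0002,0.0041,0,0.02],[-0.0075,-0.0002,0.0032,0,0.02],[-0.0079,-0.0002,0.0023,0,0.02]]' >/dev/null; python3 log.py
```

```text
t=5.62 X=47.73 Z=-44.31 ax=2.13 a=132.87 R=65.12 Ft=-4.25 Fr=-4.62 Fu=-1.70 ang=74.51 g=0.27
t=6.03 X=11.87 Z=-64.66 ax=1.36 a=169.60 R=65.74 Ft=-8.03 Fr=-9.50 Fu=-2.83 ang=74.41 g=0.27
```

```bash

python3 -m inch '[[-0.0081,-0.0002,0.0003,0,0.02],[-0.0082,-0.0002,0,0,0.02],[-0.0081,-0.0002,-0.0011,0,0.02],[-0.0079,-0.0002,-0.0021,0,0.02],[-0.0076,-0.0002,-0.0031,0,0.02]]' >/dev/null; python3 log.py
python3 -m inch '[[-0.0072,-0.0001,-0.004,0,0.02],[-0.0066,-0.0001,-0.0048,0,0.02],[-0.0059,-0.0002,-0.0057,0,0.02],[-0.0052,-0.0002,-0.0064,0,0.02],[-0.0043,-0.0002,-0.007,0,0.02]]' >/dev/null; python3 log.py
```

```text
t=6.45 X=-25.90 Z=-60.02 ax=0.33 a=-156.66 R=65.37 Ft=-9.76 Fr=-0.69 Fu=4.06 ang=74.21 g=0.27
t=6.87 X=-54.14 Z=-35.86 ax=-0.39 a=-123.52 R=64.94 Ft=-9.82 Fr=2.48 Fu=7.51 ang=74.08 g=0.27
```

```bash

python3 -m inch '[[-0.0041,-0.0001,-0.0071,0,0.02],[-0.0032,-0.0001,-0.0075,0,0.02],[-0.0023,0,-0.0079,0,0.02],[-0.0011,0,-0.0081,0,0.02],[-0.0001,0,-0.0082,0,0.02]]' >/dev/null; python3 log.py
python3 -m inch '[[0.0009,0,-0.0082,0,0.02],[0.0018,0,-0.008,0,0.02],[0.0028,0,-0.0077,0,0.02],[0.0038,0,-0.0072,0,0.02],[0.0047,0,-0.0067,0,0.02]]' >/dev/null; python3 log.py
cat > sol.py <<'E'
import json,numpy as np
L=[json.loads(l) for l in open("log.jsonl")]
for d in"+-*":
    S=[r for r in L if r["dir"] in(d if d!="*" else "+-") and r["t"]>3.2]
    if len(S)<4: continue
    sg=np.array([1 if r["dir"]=="+" else -1 for r in S]); a=np.radians([r["a"] for r in S]); F=np.array([r["Ft"] for r in S])
    A=np.c_[-sg,np.sin(a),np.cos(a)]; c,*_=np.linalg.lstsq(A,F,rcond=None)
    print(d,len(S),"drag Nm",c[0]*.065,"amp Nm",.065*np.hypot(c[1],c[2]),"best-help handle angle",np.degrees(np.arctan2(c[1],c[2])),"res",np.round(F-A@c,2))
P=np.array([[r["X"],r["Z"]] for r in L]);A=np.c_[2*P,np.ones(len(P))];s=np.linalg.lstsq(A,(P**2).sum(1),rcond=None)[0];print("circle",s[:2],np.sqrt(s[2]+s[0]**2+s[1]**2))
E
python3 sol.py
```

```text
t=7.28 X=-64.76 Z=-1.34 ax=-0.63 a=-91.19 R=64.78 Ft=-9.29 Fr=1.36 Fu=6.74 ang=73.99 g=0.27
t=7.70 X=-55.69 Z=32.37 ax=-0.43 a=-59.83 R=64.41 Ft=-7.66 Fr=7.61 Fu=2.28 ang=74.02 g=0.27
+ 11 drag Nm 0.3647583924898855 amp Nm 0.3063056294139328 best-help handle angle 57.97675385767386 res [-0.29 -0.47  0.08  0.    0.49  0.13 -0.69 -0.27  0.5   0.37  0.15]
* 11 drag Nm 0.3647583924898855 amp Nm 0.3063056294139328 best-help handle angle 57.97675385767386 res [-0.29 -0.47  0.08  0.    0.49  0.13 -0.69 -0.27  0.5   0.37  0.15]
circle [ 0.53731004 -0.23068929] 64.91478343091332
```

Clean fit after more than a full turn: drag 0.365 N m, imbalance 0.306 N m, and the heavy side 32° ahead of the handle. To cancel any bias, I turn back the other way.

```bash

python3 -m inch '[[-0.0036,0,0.0074,0,0.02],[-0.0027,0,0.0078,0,0.02],[-0.0017,0,0.008,0,0.02],[-0.0007,0,0.0082,0,0.02],[0.0003,0,0.0082,0,0.02]]' >/dev/null; python3 log.py -
python3 -m inch '[[0.0013,0,0.0081,0,0.02],[0.0023,0,0.0079,0,0.02],[0.0033,0,0.0075,0,0.02],[0.0042,0.0001,0.007,0,0.02],[0.005,0.0001,0.0065,0,0.02]]' >/dev/null; python3 log.py -
python3 -m inch '[[0.0058,0.0001,0.0058,0,0.02],[0.0065,0.0001,0.005,0,0.02],[0.007,0.0001,0.0042,0,0.02],[0.0075,0.0002,0.0032,0,0.02],[0.0079,0.0002,0.0023,0,0.02]]' >/dev/null; python3 log.py -
```

```text
t=8.12 X=-64.69 Z=-8.97 ax=-0.45 a=-97.90 R=65.31 Ft=0.35 Fr=-7.93 Fu=0.91 ang=74.07 g=0.27
t=8.53 X=-43.14 Z=-50.14 ax=0.26 a=-139.30 R=66.14 Ft=0.80 Fr=-21.84 Fu=-6.00 ang=73.91 g=0.27
t=8.95 X=-1.05 Z=-67.07 ax=1.60 a=-179.10 R=67.08 Ft=2.46 Fr=-37.50 Fu=-13.98 ang=73.99 g=0.27
```

```bash

python3 -m inch '[[0.0081,-0.0003,-0.0018,0,0.02],[0.008,-0.0002,-0.0023,0,0.02],[0.0076,-0.0001,-0.003,0,0.02],[0.0074,0,-0.0035,0,0.02],[0.007,0,-0.0042,0,0.02]]' >/dev/null; python3 log.py -
```

```text
t=9.37 X=36.77 Z=-54.65 ax=2.10 a=146.07 R=65.87 Ft=5.46 Fr=-9.91 Fu=0.45 ang=74.13 g=0.27
```

```bash

python3 -m inch '[[0.0061,0,-0.0056,0,0.02],[0.0056,0,-0.006,0,0.02],[0.005,0,-0.0065,0,0.02],[0.0041,0,-0.0071,0,0.02],[0.0032,0,-0.0075,0,0.02]]' >/dev/null; python3 log.py -
python3 -m inch '[[0.0021,0,-0.0079,0,0.02],[0.0011,0,-0.0081,0,0.02],[0.0001,0,-0.0082,0,0.02],[-0.0010,0,-0.0082,0,0.02],[-0.0018,0,-0.008,0,0.02]]' >/dev/null; python3 log.py -
```

```text
t=9.78 X=59.02 Z=-27.39 ax=2.41 a=114.89 R=65.06 Ft=7.63 Fr=3.94 Fu=5.90 ang=74.14 g=0.27
t=10.20 X=64.42 Z=6.07 ax=2.46 a=84.61 R=64.71 Ft=9.27 Fr=10.69 Fu=5.57 ang=74.04 g=0.27
```

```bash

python3 -m inch '[[-0.0006,0,-0.0082,0,0.02],[-0.0021,0,-0.0079,0,0.02],[-0.0033,0,-0.0075,0,0.02],[-0.0042,-0.0001,-0.007,0,0.02],[-0.005,-0.0001,-0.0065,0,0.02]]' >/dev/null; python3 log.py -
python3 -m inch '[[-0.0055,-0.0002,-0.006,0,0.02],[-0.0062,-0.0002,-0.0054,0,0.02],[-0.0068,-0.0002,-0.0045,0,0.02],[-0.0074,-0.0002,-0.0035,0,0.02],[-0.0078,-0.0002,-0.0026,0,0.02]]' >/dev/null; python3 log.py -
```

```text
t=10.62 X=53.36 Z=36.71 ax=2.21 a=55.48 R=64.77 Ft=10.67 Fr=7.87 Fu=3.60 ang=74.03 g=0.26
t=11.03 X=29.80 Z=56.96 ax=1.72 a=27.62 R=64.29 Ft=9.66 Fr=19.89 Fu=-3.52 ang=74.06 g=0.27
```

```bash

python3 -m inch '[[-0.0073,-0.0001,-0.0043,0,0.02],[-0.0077,-0.0001,-0.003,0,0.02],[-0.0081,-0.0001,-0.0016,0,0.02],[-0.0082,-0.0001,-0.0006,0,0.02],[-0.0082,-0.0001,0.0004,0,0.02]]' >/dev/null; python3 log.py -
python3 -m inch '[[-0.008,-0.0002,0.0014,0,0.02],[-0.0078,-0.0002,0.0024,0,0.02],[-0.0074,-0.0002,0.0035,0,0.02],[-0.007,-0.0002,0.0043,0,0.02],[-0.0064,-0.0002,0.0052,0,0.02]]' >/dev/null; python3 log.py -; python3 sol.py
```

```text
t=11.45 X=-3.00 Z=63.89 ax=1.04 a=-2.69 R=63.96 Ft=8.08 Fr=16.80 Fu=-5.79 ang=74.15 g=0.26
t=11.87 X=-37.71 Z=50.64 ax=0.29 a=-36.68 R=63.13 Ft=5.41 Fr=20.18 Fu=-10.77 ang=74.30 g=0.26
+ 11 drag Nm 0.3647583924898855 amp Nm 0.3063056294139328 best-help handle angle 57.97675385767386 res [-0.29 -0.47  0.08  0.    0.49  0.13 -0.69 -0.27  0.5   0.37  0.15]
- 10 drag Nm 0.34645285583497687 amp Nm 0.3242530127661491 best-help handle angle 54.95135030616504 res [-0.55  0.31  0.06  0.23 -0.2  -0.4   0.35 -0.1   0.08  0.22]
* 21 drag Nm 0.3564077985843786 amp Nm 0.3146636498461853 best-help handle angle 56.40780274807435 res [-0.5  -0.77 -0.23 -0.24  0.34  0.1  -0.64 -0.22  0.51  0.28 -0.03 -0.78
 -0.02 -0.28 -0.05 -0.39 -0.48  0.34 -0.06  0.11  0.18]
circle [ 0.31220367 -0.80523188] 64.94746487767175
```

Both directions agree (heavy side about 32–35° ahead of the handle), which means the handle should stop at about 147°. I carry on in the same direction through the bottom to there.

```bash

python3 -m inch '[[-0.0069,0,0.0045,0,0.02],[-0.0060,0,0.0055,0,0.02],[-0.0048,0,0.0066,0,0.02],[-0.004,0,0.0072,0,0.02],[-0.0031,0,0.0076,0,0.02]]' >/dev/null; python3 log.py -
python3 -m inch '[[-0.002,0,0.0073,0,0.02],[-0.0011,0,0.0075,0,0.02],[-0.0001,0,0.0076,0,0.02],[0.0008,0,0.0076,0,0.02],[0.0017,0,0.0074,0,0.02]]' >/dev/null; python3 log.py -
```

```text
t=12.28 X=-61.97 Z=14.95 ax=-0.31 a=-76.43 R=63.75 Ft=1.67 Fr=-1.36 Fu=-0.95 ang=74.25 g=0.27
t=12.70 X=-58.08 Z=-27.80 ax=-0.18 a=-115.58 R=64.39 Ft=0.99 Fr=-9.69 Fu=-1.94 ang=74.14 g=0.27
```

```bash

python3 -m inch '[[0.0041,0,0.0064,0,0.02],[0.0048,0,0.0058,0,0.02],[0.0055,0,0.0053,0,0.02],[0.0061,0,0.0046,0,0.02],[0.0066,0,0.0038,0,0.02]]' >/dev/null; python3 log.py -
python3 -m inch '[[0.0070,0,0.0024,0,0.02],[0.0073,0,0.0014,0,0.02],[0.0075,0,0.0004,0,0.02],[0.0076,0,-0.0006,0,0.02],[0.0076,0,-0.0014,0,0.02]]' >/dev/null; python3 log.py -; python3 sol.py
```

```text
t=13.12 X=-29.51 Z=-57.28 ax=0.38 a=-152.75 R=64.43 Ft=2.43 Fr=5.79 Fu=1.26 ang=74.20 g=0.27
t=13.53 X=8.41 Z=-63.97 ax=1.07 a=172.51 R=64.52 Ft=4.84 Fr=18.85 Fu=8.91 ang=74.19 g=0.27
+ 11 drag Nm 0.3647583924898855 amp Nm 0.3063056294139328 best-help handle angle 57.97675385767386 res [-0.29 -0.47  0.08  0.    0.49  0.13 -0.69 -0.27  0.5   0.37  0.15]
- 14 drag Nm 0.35914235573401115 amp Nm 0.3075061221490589 best-help handle angle 59.017508530608886 res [-0.83 -0.23 -0.56 -0.31 -0.55 -0.52  0.42  0.1   0.31  0.35 -0.48  0.18
  0.92  1.21]
* 25 drag Nm 0.36163628545135434 amp Nm 0.30725726308369045 best-help handle angle 58.51359296711372 res [-0.29 -0.48  0.04 -0.06  0.4   0.04 -0.77 -0.33  0.47  0.35  0.15 -0.89
 -0.26 -0.57 -0.3  -0.55 -0.54  0.38  0.04  0.24  0.27 -0.55  0.13  0.9
  1.2 ]
circle [ 0.39850139 -0.64293206] 64.82544683729857
```

```bash

python3 -m inch '[[0.0068,0.0001,-0.0006,0,0.02],[0.0067,0.0001,-0.0016,0,0.02],[0.0065,0.0001,-0.0026,0,0.02],[0.0056,0,-0.003,0,0.02],[0,0,0,0,0.02]]' >/dev/null; python3 log.py 0
```

```text
t=13.95 X=36.87 Z=-54.88 ax=2.12 a=146.11 R=66.12 Ft=-3.18 Fr=-4.71 Fu=-3.19 ang=74.30 g=0.27
```

```bash

python3 -m inch '[[-0.0019,0,0.0012,0,0.02],[0,0,0,0,0.02],[0,0,0,0,0.02],[0,0,0,0,0.02],[0,0,0,0,0.02]]' 90 >/dev/null; python3 log.py 0
python3 -m inch '[[0,0,0,0,0.02],[0,0,0,0,0.02],[0,0,0,0,0.02],[0,0,0,0,0.02],[0,0,0,0,0.02]]' >/dev/null; python3 log.py 0
python3 - <<'E'
from rig import capture; import cv2,numpy as np
a=capture("scene")[190:340,250:420]; b=capture("side")[140:290,290:460]
cv2.imwrite("pics/end.png",np.hstack([cv2.resize(i,(400,353),interpolation=cv2.INTER_CUBIC) for i in(a,b)]))
E
```

```text
t=14.37 X=36.24 Z=-55.14 ax=2.06 a=146.68 R=65.99 Ft=1.81 Fr=-3.77 Fu=-1.20 ang=74.39 g=0.26
t=14.78 X=36.25 Z=-55.13 ax=2.09 a=146.67 R=65.98 Ft=2.57 Fr=-4.09 Fu=-1.62 ang=74.38 g=0.26
```

View pics/end.png

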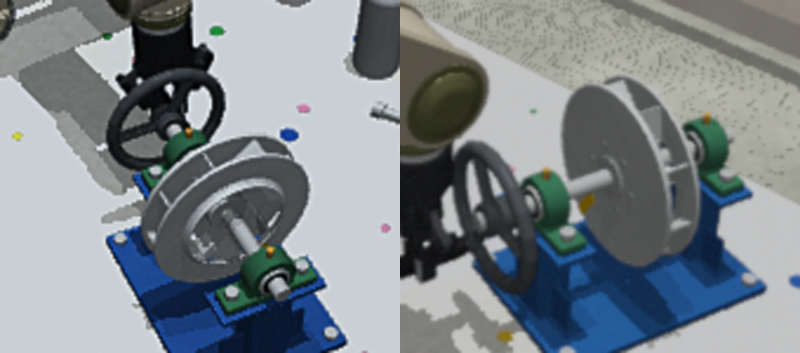

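The final picture shows the gripper on the handle at lower left of the wheel. The yellow stripe at (585,205) in the crop agrees with a handle angle of about 147°, and the bystanders in view have not moved. The arm is still and the forces are small, so I hand in.

```bash
python3 -c "
from rig import finish_job; print(finish_job())"
```

```text
the job is handed in; nothing more can be done
None
```

I turned the wheel more than once round in each direction by the handle and brought the heavy side to the bottom. The job is handed in with the handle still gripped at 90 N, at about 15 s of the 51 s allowed.

- **Where the heavy side is:** it lies about 32° ahead of the handle and yellow stripe, in the sense "over the top towards +y". The fit gave a bearing drag of about 0.36 N m and an imbalance of about 0.31 N m, both within the figures you gave.
- **How well the readings agree:** straight down needs the handle at about 148° from the top. The separate estimates ran from 145° to 149°. The four last reverse readings fitted a little worse, up to 1.2 N off.
- **Final state:** the handle stands at about 146.7°, so the heavy side is within about 2° of straight down by my fit. Over the last 0.4 s the position changed by no more than 0.03 mm, and the force on the tool was about 5 N.
- **Forces on the way:** the radial force at the handle reached about 37 N for a moment during the reverse turn, and I corrected it straight away. The wrist force read at the ends of moves stayed around 40 N or less, against the 120 N limit.
- **Bystanders:** I only compared the ones visible in the last crops, and those had not moved. I didn't measure each one's position again.

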